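# Refit the brake return spring of a slide-ringing turntable

## Task

The return spring of the slide turntable's brake is off and lies on the slide box, so the brake arm hangs loose. Drop the spring's bent hook down into the hole at the end of the brake arm, stretch the spring to the headed post at the front of the base and seat its eye round the post's neck, under the head, so that the spring stays stretched by itself and holds the brake shoe against the turntable. Leave the slide box and the other things on the bench where they are.

Things in the scene. Friction and masses are not known exactly. Their poses are not given: they have to be found in the camera images.
- turntable: Slide-ringing turntable, fixed to the bench: grey base 205 x 205 mm, top 14 mm above the bench, with a round disc (90 mm across, top 42 mm up, centre at x +35, y +15 mm). Origin: on the bench, near the base's middle; z up. The fitted spring runs along its y axis, at x = -60 mm, hook end toward -y, eye end toward +y.
- brake_arm (a joint): Steel brake arm swinging level about a pivot at the back of the base (x +85, y -52 mm in the turntable's frame); shoe at mid length, spring hole at the front end, 147 mm from the pivot. 0 rad: home, shoe on the disc's rim, firm stop. It grows (to 0.35) as the hole end swings away toward the turntable's -y. Without the spring it is limp and stays where left; about 0.4 N at the hole moves it.
- lug_hole (a point): Centre of the round spring hole, 11 mm across, upright through the 4 mm thick, 24 mm square lug at the front end of the brake arm; on the lug's top face, 40 mm above the bench, 22 mm free below the lug. Its own axes turn with the arm, z up. With the arm home it is 115 mm from the post, straight toward the turntable's -y.
- post_neck (a point): Middle of the neck of the headed steel post at the front left of the turntable's base, 42 mm above the bench. The neck is 6 mm across and 6 mm high (39 to 45 mm up), with a shoulder 10 mm across below it and a head 9 mm across above it, chamfered, its top 49 mm above the bench.
- spring: Loose tension spring, 103 mm long slack, 130 g: eye, square end block, steel coils 13 mm thick, bent hook, in line. Origin: centre of the end block's underside; x along the spring toward the eye, z up. Grip it by the end block, 30 (x) x 14 x 14 mm; the centre line is 7 mm above its underside. It starts flat on the slide box (underside 35 mm above the bench), the hook hanging over the box's edge.
- spring_eye (a point): Centre of the spring's eye, a flat ring lying level, 18 mm inner diameter, wire 3 mm, on the centre line 29 mm from the block's centre (+x), so 89 mm from the hook when slack.
- hook_tip (a point): Lower tip of the spring's hook: a straight round wire 3.6 mm thick pointing down; its axis is 60 mm from the block's centre (toward -x) when slack, its tip 20 mm below the spring's centre line. Fully down, the hook's level wire lies on the lug and the tip is 16 to 18 mm below the lug's top face.
- spring_hook (a joint): Lengthening of the spring, m: 0 slack, at most 0.042. It pulls back with 1 N at the start of lengthening plus 0.2 N per mm. On the post it stays lengthened by about 16 mm; 22 mm are needed to bring the eye central over the post.
- slide_box: Flat blue closed slide box that the spring lies on, fixed to the bench, 104 mm (its x) by 170 mm (its y), 35 mm high. Origin: centre of its underside. The spring lies across it, its hook over the -x edge.
- screwdriver: Bystander, loose: screwdriver with a ribbed handle, 141 mm long, lying in front of the turntable. Origin: its middle, underside.
- objective_canister: Bystander, loose: small screw-top canister, 38 mm across, 57 mm high, standing behind the turntable. Origin: centre of its underside.
- lens_blower: Bystander, loose: black rubber bulb blower, 46 mm across, 95 mm high, standing behind the turntable. Origin: centre of its underside.
- forceps_fine: Bystander, loose: fine steel forceps, 115 mm long, lying beyond the slide box. Origin: its middle, underside.
- lens_tissue: Bystander, loose: flat booklet of lens tissue, 66 x 105 x 10 mm, lying behind the slide box. Origin: centre of its underside.

How it is judged (in metres and radians):
At the end, for the whole second after the job is handed in: Hook through the arm's hole (tip within 7 mm of its axis, at least 9 mm below the lug's top); eye round the post's neck under the head (within 8.5 mm of its axis, 6 mm below to 3.5 mm above the neck's middle); spring stretched over 11 mm and at rest; brake arm home (under 0.03 rad) (horizontal distance between hook_tip and lug_hole below 0.007 m and z of hook_tip in the frame of lug_hole below -0.009 m and horizontal distance between spring_eye and post_neck below 0.0085 m and z of spring_eye in the frame of post_neck between -0.006 and 0.0035 m and value of joint spring_hook above 0.011 m and value of joint brake_arm below 0.03 rad and linear speed of spring below 0.02 m/s); the robot touches nothing.
It fails at once if the screwdriver, canister, blower, forceps or tissue booklet was shifted by more than 30 mm (distance of any of screwdriver, objective_canister, lens_blower, forceps_fine, lens_tissue from where it was at the start of the episode above 0.03 m).
It also fails if it takes over 48 s, if anything falls off the work surface, if the arm or the gripper's body presses on something with over 40 N, if the wrist force passes 120 N, or if a joint passes its speed limit or range.

## Robot

A 6-joint arm with a two-finger parallel gripper is mounted at the origin on a cart in front of the work surface, level with it; the furniture and walls round the work are solid. World frame = base frame: x ahead of the robot, y to its left, z up, the work surface at z = 0. Lengths are in mm, angles in rad, forces in N, time in s.
With the tool pointing down it reaches from about 350 to 875 mm from the base axis. Payload 4.2 kg.
Tool frame: the origin (TCP) lies midway between the tips of the shut fingers; the grasp point (between the pads) lies 19 mm behind it; x points along the fingers, y is the direction in which the jaws open and shut, and the axes are right-handed (so a half turn about x gives the same grasp; the last joint's range is limited). The gripper opens to 85 mm and grips with 20 to 120 N. Pads are 22 mm wide; open, the fingers measure 114 mm over their backs; the gripper's body (76 mm by 85 mm) begins 54 mm behind the grasp point. The pads swing forward as they close: fully open they stand 13 mm farther back than shut.
Start: joints at [-1.07, 0.385, 0.008, 0, -1.194, -0.259], TCP at [149.674, -606.792, 231.312] pointing down, gripper open.
Joint ranges: [-3.14, 3.14], [-1.21, 2.06], [-1.07, 1.41], [-3.16, 2.05], [-2.99, -0.16], [-3.1, 3.1]. Speed limits (rad/s): [2.79, 2.79, 3.14, 3.14, 3.14, 3.14].

## Interface

Orientations are given as a unit quaternion [x, y, z, w].
In Python, from bench import readout, imaging, arm gives the robot as it stands.
- The arm moves only by the tool arm_command, never from a script. Its argument "increments" is a list of rows, each a list of 3 entries, a list of its own where there are three numbers: the turn, a rotation vector about the world's x, y, z in degrees, then the shift along the world's x, y, z in mm, then the closure, from 0 (fully open) to 1 (shut). In form: [[[ax, ay, az], [tx, ty, tz], fingers], ...]. A call has exactly 5 rows; each row is the pose to reach, as a shift and turn from the pose measured when the call began; what a row does not reach only later rows make up. A row lasts 1/10 s, in which the tool goes at most 50 mm and 8.59 degrees, less where a joint would pass 70% of its speed; a pose out of reach is approached as far as the arm can. A call with a gripper value outside its range is refused whole. The fingers move at their own pace and stop on an object; the grip force is fixed at half the most. Time passes only in rows, so rows that repeat a pose let the fingers close, or fill a call up. It gives the time, the measured TCP pose, the force and the opening at its end, in the units of the state.
- readout.read_state(): the state, without advancing time (a new reading comes with each control period).
- imaging.get_image(name): name is "scene" or "top"; returns (picture, depth): 420x560x3 uint8, blue, green, red; 420x560 float32, mm along the optical axis (not along the pixel's ray), 0 where there is no reading.
- imaging.camera_info(name): a dict with "vfov" (degrees; the focal length in pixels is half the picture's height over the tangent of half this angle, whatever the lens; pixels are square), "cx", "cy" (the principal point, pixels), "D" ([k1, k2, p1, p2, k3] as OpenCV has them; the pictures are not rectified), "eye" and "rotation" of the camera in the world. Camera axes: x right, y down, z forward; pixel columns grow to the right and rows downward; lengths in mm; the calibration is good to about 2 mm. A picture is of the moment at which its call begins. camera_info takes no time and is no camera call.
- arm.job_done(): hands the job in, once; it reports no verdict.
The state is a dict: "clock": time; "joints": joint angles; "joint_vel": joint speeds; "joint_efforts": joint torques, N m; "position": TCP position; "ee_rot": TCP orientation; "contact_force": force on the tool from outside, world axes, zero at the start; "wrist_torque": the same for the moment, N m; "gripper_width": finger opening in mm.
Only numpy, scipy, OpenCV 4.12 (cv2) and the standard library are available. Lean on these libraries where they do the work, as an engineer would, in place of code of your own. Each camera call takes 0.05 s, during which the arm holds its last target. There are 200 camera calls.

## Working session

There is one attempt and no reset: what is moved stays moved. The work goes in short steps, Python scripts to look and compute and a tool call to move; the robot and the scene stay as the last step left them, time stands still between calls to the robot, and variables do not carry over. Pictures are saved under pics/ and viewed, about 8 in all and at most 12, crops included, and the job is handed in when it is done.

Besides the shell and the picture viewer there is one more tool, called after "Call:" as name([rows], argument=value, ...), one row to a line, values as JSON. arm_command: Moves the arm, as the interface text tells. Its arguments: {"type":"object","properties":{"increments":{"type":"array","items":{"type":"array"}}},"required":["increments"]}

```bash
mkdir -p pics; cat > h.py <<'E'
import numpy as np, cv2
from bench import readout, imaging, arm
def K(n):
    c=imaging.camera_info(n); f=210/np.tan(np.radians(c["vfov"])/2)
    return c,np.array([[f,0,c["cx"]],[0,f,c["cy"]],[0,0,1.]]),np.array(c["D"],float)
def ray(n,uv):
    c,k,D=K(n); p=cv2.undistortPoints(np.array(uv,float).reshape(-1,1,2),k,D).reshape(-1,2)
    return np.array(c["eye"],float), np.c_[p,np.ones(len(p))]@np.array(c["rotation"],float).reshape(3,3).T
def onz(n,uv,z):
    e,d=ray(n,uv); return e+d*((z-e[2])/d[:,2])[:,None]
def proj(n,P):
    c,k,D=K(n); R=np.array(c["rotation"],float).reshape(3,3)
    q=(np.array(P,float).reshape(-1,3)-np.array(c["eye"]))@R
    return cv2.projectPoints(q,np.zeros(3),np.zeros(3),k,D)[0].reshape(-1,2)
def snap(n,f,crop=None,s=1):
    im,d=imaging.get_image(n); o=im
    if crop: x0,y0,x1,y1=crop; o=im[y0:y1,x0:x1]
    cv2.imwrite("pics/"+f,cv2.resize(o,None,fx=s,fy=s,interpolation=cv2.INTER_CUBIC)); return im,d
E
python3 - <<'E'
from h import *
a,d=snap("scene","a.png");b,d2=snap("top","b.png")
np.savez("s0.npz",a=a,d=d,b=b,d2=d2)
for n in("scene","top"):print(imaging.camera_info(n))
s=readout.read_state();print(s)
cv2.imwrite("pics/ab.png",np.hstack([a,b])[:, :])
E
```

```text
{'vfov': 55.48427796025416, 'cx': 282.3901718267136, 'cy': 207.83033394724563, 'D': array([-0.04862357,  0.        ,  0.        ,  0.        ,  0.        ]), 'eye': array([221.61545735, 757.37698353, 634.09505565]), 'rotation': array([-0.22824231,  0.87098382, -0.41965885,  0.11480021])}
{'vfov': 52.28828077694769, 'cx': 277.18295129659026, 'cy': 210.7903745040272, 'D': array([-0.13528379,  0.        ,  0.        ,  0.        ,  0.        ]), 'eye': array([473.30978332, 171.81494974, 976.49142159]), 'rotation': array([ 0.7065614 , -0.70495955,  0.04179348, -0.0453467 ])}
{'clock': 0.1, 'joints': array([-1.07037995e+00,  3.85478351e-01,  6.78507978e-03, -4.10052968e-04,
       -1.19400661e+00, -2.58578474e-01]), 'joint_vel': array([ 0.00135719, -0.00115593,  0.00186767,  0.00033407,  0.00134482,
        0.00064541]), 'joint_efforts': array([ 1.35229784e-03, -3.93320060e+01,  1.88929993e+01,  4.19786051e+00,
       -2.58150154e-03,  1.08236313e-05]), 'position': array([ 149.55688636, -606.31647477,  230.34430744]), 'ee_rot': array([-0.08456624,  0.7020739 ,  0.08591632,  0.7018256 ]), 'contact_force': array([ 0.42362127,  0.04272794, -0.34621303]), 'wrist_torque': array([ 0.00215406, -0.02858814,  0.01913868]), 'gripper_width': 85.59382945382919}
```

View pics/a.png

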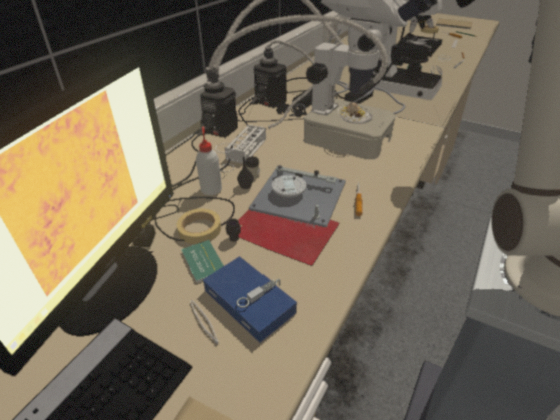

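View pics/b.png

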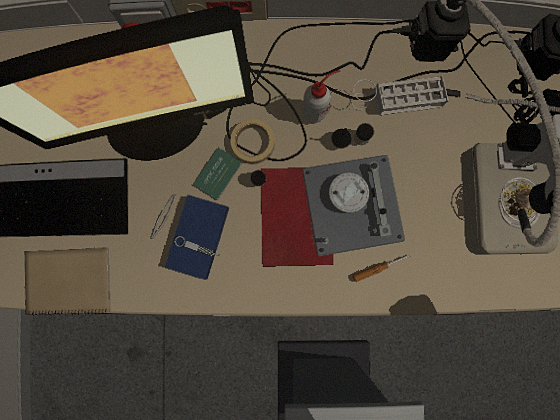

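The scene view shows the turntable at about (300,195) and the spring on the blue box (258,293). In the top view the spring's eye is at (180,241), the hook near (216,254), the post at (320,240) and the lug near (380,227). Next I zoom in.

```bash
sed -i 's/np.array(c\["rotation"\],float).reshape(3,3)/Rot.from_quat(c["rotation"]).as_matrix()/; 1a from scipy.spatial.transform import Rotation as Rot' h.py
python3 - <<'E'
from h import *
z=np.load("s0.npz");b=z['b'];a=z['a']
f=lambda im,x0,y0,x1,y1,s:cv2.resize(im[y0:y1,x0:x1],None,fx=s,fy=s,interpolation=cv2.INTER_CUBIC)
A=f(b,300,150,410,260,5); B=f(b,150,190,230,280,5)
C=np.zeros((560,800,3),np.uint8)
B=f(b,160,220,225,270,4); C[:550,:550]=A; C[:200,550:790]=B[:200,:240]
g=f(a,225,270,285,310,4); C[210:370,555:795]=g
g=f(a,295,180,345,225,4); C[375:555,555:755]=g
cv2.imwrite("pics/c.png",C)
print(onz("top",[(180,241),(216,254),(320,240),(381,227)],42))
d=z['d2'];print(d[241,320],d[227,375:385],d[200,315],d[247,195:200])
e,_=ray("top",[(0,0)]);print(K("top")[1])
E
```

```text
[[521.69784152 390.42917502  42.        ]
 [493.75917668 310.06983723  42.        ]
 [524.97752974  82.91372803  42.        ]
 [553.54122362 -52.47948818  42.        ]]
959.38385 [966.506  964.3491 964.3883 965.3962 938.4189 939.3558 936.9705 937.5142
 939.1653 933.8351] 971.58746 [924.6556  923.53516 928.4799  925.3431  925.7071 ]
[[427.8287584   0.        277.1829513]
 [  0.        427.8287584 210.7903745]
 [  0.          0.          1.       ]]
```

View pics/c.png

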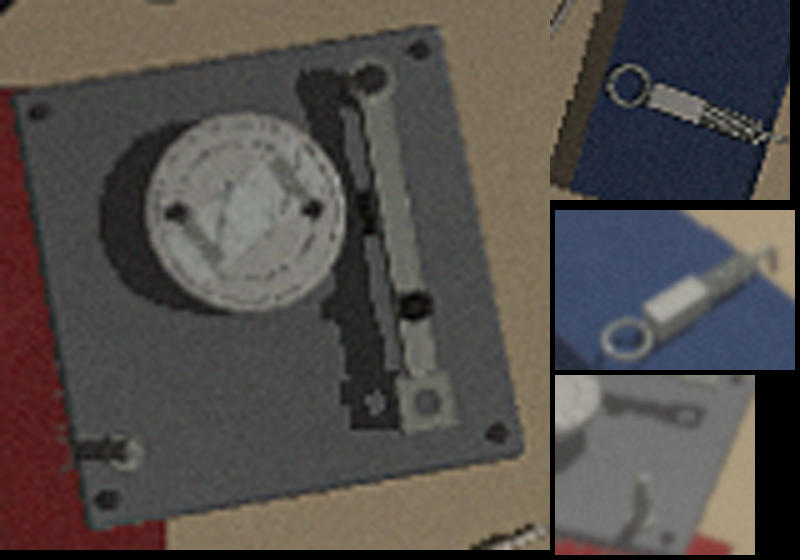

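Enlarged: the post head is at about (325.6,240.4), the hole at (385.6,230.4) with the arm swung away from home, the eye at (179.5,241.3) and the block at (191.3,245.8). Next are positions and the grasp.

```bash
python3 - <<'E'
from h import *
np.set_printoptions(precision=1,suppress=True)
c=lambda u,v:(300+u/5-.4,150+v/5-.4)
cor=onz("top",[c(12,90),c(440,28),c(522,455),c(92,528)],14); print("corners",cor,cor.mean(0))
post=onz("top",[c(128,452)],49)[0]; hole=onz("top",[c(428,402)],40)[0]; piv=onz("top",[c(372,77)],42)[0]; disc=onz("top",[c(247,213)],42)[0]
yh=(cor[0]-cor[1]+cor[3]-cor[2])[:2]; yh/=np.linalg.norm(yh); xh=np.array([yh[1],-yh[0]])
print("yaw y",np.degrees(np.arctan2(yh[1],yh[0])))
o=disc[:2]-35*xh-15*yh
for n,p in dict(post=post,hole=hole,piv=piv,disc=disc).items(): print(n,p,"tt",(p[:2]-o)@xh,(p[:2]-o)@yh)
print("origin",o,"home hole",post[:2]-115*yh)
z=np.load("s0.npz");b=z['b'].astype(int)
# spring: bright in crop
m=((b.min(2)>105)).astype(np.uint8); m[:222]=0;m[268:]=0;m[:,:160]=0;m[:,222:]=0
d=z['d2']
q=lambda u,v:(160+(u-550)/4-.4,220+v/4-.4)
eye=onz("top",[q(629,86)],42)[0]; blk=onz("top",[q(676,103)],49)[0]; hk=onz("top",[q(783,138)],43)[0]
# scene view points
g=lambda u,v:(225+(u-555)/4-.4,270+(v-210)/4-.4)
eyeS=onz("scene",[g(628,340)],42)[0]; blkS=onz("scene",[g(674,297)],49)[0]; hkS=onz("scene",[g(768,250)],43)[0]
h2=lambda u,v:(295+(u-555)/4-.4,180+(v-375)/4-.4)
print("T",eye,blk,hk);print("S",eyeS,blkS,hkS)
for e,h in((eye,hk),(eyeS,hkS),(eye,blk)): v=e-h; print(np.linalg.norm(v[:2]),np.degrees(np.arctan2(v[1],v[0])))
print("postS",onz("scene",[h2(645,480)],49))
# block contour minAreaRect from top
gm=((b.max(2)-b.min(2)<25)&(b.min(2)>90)).astype(np.uint8); gm[:222]=0;gm[265:]=0;gm[:,:165]=0;gm[:,215:]=0
ys,xs=np.nonzero(gm); P=onz("top",np.c_[xs,ys],45); v=np.linalg.svd(P[:,:2]-P[:,:2].mean(0))[2][0]; print("pca",len(xs),P.mean(0),np.degrees(np.arctan2(v[1],v[0])))
s=readout.read_state();print(s['position'],Rot.from_quat(s['ee_rot']).as_matrix())
E
```

```text
corners [[ 692.8  120.    14. ]
 [ 723.5  -79.9   14. ]
 [ 524.9 -111.7   14. ]
 [ 492.4   85.    14. ]] [608.4   3.4  14. ]
yaw y 99.05879865948646
post [524.6  72.3  49. ] tt -61.45962390844011 86.01787403469389
hole [547.1 -62.2  40. ] tt -60.455908255732766 -50.335182101435436
piv [693.3 -40.7  42. ] tt 87.32522166598969 -52.082177045843395
disc [631.   17.3  42. ] tt 34.99999999999998 15.000000000000002
origin [598.8  -3. ] home hole [542.7 -41.3]
T [521.5 391.9  42. ] [512. 364.  49.] [493.5 305.9  43. ]
S [520.2 389.5  42. ] [512.  362.5  49. ] [490.8 311.4  43. ]
90.43757181035605 72.01619296615533
83.45597971612065 69.36769662706557
29.4310586355914 71.26306917415201
postS [[522.   71.9  49. ]]
pca 113 [510.7 359.4  45. ] 69.66110174129597
[ 149.6 -606.3  230.3] [[-0.  -0.2  1. ]
 [ 0.   1.   0.2]
 [-1.   0.  -0. ]]
```

Call:
arm_command([
  [[0,0,3],[30,37,0],0],
  [[0,0,6],[60,74,0],0],
  [[0,0,9],[90,111,0],0],
  [[0,0,12],[120,148,0],0],
  [[0,0,15],[150,186,0],0.3],
])

```text
clock: 0.6
position: [300.2, -418.6, 230.0]
ee_rot: [-0.176, 0.685, 0.178, 0.684]
contact_force: [1.5, -1.1, 0.1]
gripper_width: 73.2
```

Call:
arm_command([
  [[0,0,3],[20,45,0],0.4],
  [[0,0,6],[40,90,0],0.4],
  [[0,0,9],[60,135,0],0.4],
  [[0,0,12],[80,180,0],0.4],
  [[0,0,15],[100,225,0],0.4],
])

```text
clock: 1.1
position: [400.3, -191.6, 229.9]
ee_rot: [-0.264, 0.656, 0.266, 0.655]
contact_force: [1.7, 0.0, -0.5]
gripper_width: 51.1
```

Call:
arm_command([
  [[0,0,3],[10,48,0],0.4],
  [[0,0,6],[20,96,0],0.4],
  [[0,0,9],[30,144,0],0.4],
  [[0,0,12],[40,192,0],0.4],
  [[0,0,12],[50,240,0],0.4],
])

```text
clock: 1.6
position: [450.0, 50.4, 229.9]
ee_rot: [-0.332, 0.624, 0.334, 0.623]
contact_force: [0.9, -0.5, 0.2]
gripper_width: 51.1
```

Call:
arm_command([
  [[0,0,3],[10,48,0],0.4],
  [[0,0,6],[20,96,0],0.4],
  [[0,0,9],[30,144,0],0.4],
  [[0,0,12],[40,192,0],0.4],
  [[0,0,15],[50,240,0],0.4],
])

```text
clock: 2.1
position: [499.8, 292.4, 229.5]
ee_rot: [-0.411, 0.575, 0.413, 0.574]
contact_force: [0.3, -0.6, -0.7]
gripper_width: 51.3
```

Call:
arm_command([
  [[0,0,0],[6,36,-30],0.4],
  [[0,0,0],[12,72,-60],0.4],
  [[0,0,0],[12,72,-100],0.4],
  [[0,0,0],[12,72,-140],0.4],
  [[0,0,0],[12,72,-140],0.4],
])

```text
clock: 2.6
position: [508.1, 361.3, 82.7]
ee_rot: [-0.412, 0.581, 0.412, 0.569]
contact_force: [-0.3, -0.3, -0.6]
gripper_width: 51.4
```

```bash
python3 - <<'E'
from h import *
s=readout.read_state();print(s['position'],s['ee_rot'])
a,_=snap("scene","d1.png");b,_=snap("top","d2.png")
f=lambda im,x0,y0,x1,y1,s:cv2.resize(im[y0:y1,x0:x1],None,fx=s,fy=s,interpolation=cv2.INTER_CUBIC)
cv2.imwrite("pics/d.png",np.hstack([f(a,205,230,305,330,4),f(b,150,190,250,290,4)]))
E
```

```text
[508.06302328 361.29294432  82.65020138] [-0.41167559  0.58079555  0.41186097  0.56883239]
```

View pics/d.png

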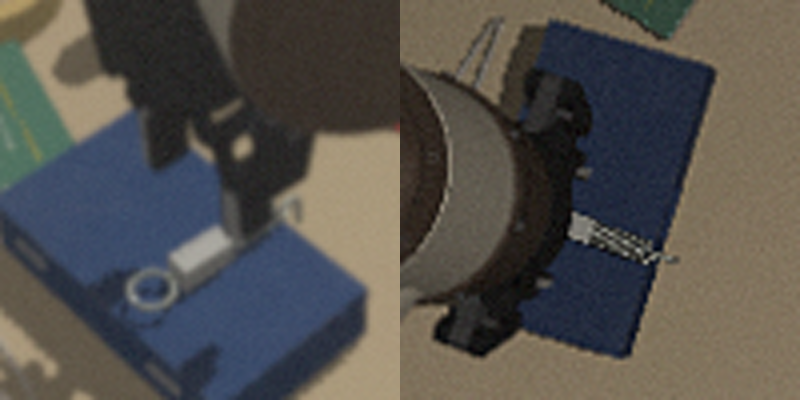

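Nothing was touched, and the spring lies between the open fingers. The jaws are square to the block, with the eye at (150,290) in the left panel. Next I descend.

Call:
arm_command([
  [[0.5,-0.8,0],[4,2,-15],0.4],
  [[0.5,-0.8,0],[4,2,-30],0.4],
  [[0.5,-0.8,0],[4,2,-40],0.4],
  [[0.5,-0.8,0],[4,2,-44],0.4],
  [[0.5,-0.8,0],[4,2,-44],0.4],
])

```text
clock: 3.2
position: [516.4, 366.5, 46.5]
ee_rot: [-0.412, 0.569, 0.412, 0.58]
contact_force: [0.4, 0.3, 0.5]
gripper_width: 51.1
```

```bash
cat >> h.py <<'E'
def st():
    s=readout.read_state(); R=Rot.from_quat(s['ee_rot']).as_matrix(); t=R[:,0]
    print("t",s['clock'],"pos",np.round(s['position'],2),"jaw",np.round(np.degrees(np.arctan2(R[1,1],R[0,1])),2),
      "fix turn",np.round(np.degrees([-t[1],t[0]]),2),"F",np.round(s['contact_force'],1),"w",round(s['gripper_width'],1)); return s
E
python3 -c "
from h import *
st()"
```

```text
t 3.2 pos [516.45 366.5   46.5 ] jaw 161.32 fix turn [-0.48  0.66] F [0.4 0.3 0.5] w 51.1
```

Call:
arm_command([
  [[-0.5,0.6,0],[-4,-3,-4],0.4],
  [[-0.5,0.6,0],[-4,-3,-8],0.4],
  [[-0.5,0.6,0],[-4,-3,-8],0.4],
  [[-0.5,0.6,0],[-4,-3,-8],0.4],
  [[-0.5,0.6,0],[-4,-3,-8],0.4],
])

```text
clock: 3.7
position: [512.6, 363.6, 38.6]
ee_rot: [-0.413, 0.574, 0.412, 0.575]
contact_force: [-0.2, -0.1, 0.0]
gripper_width: 51.5
```

```bash
python3 -c "
from h import *
st()"
```

```text
t 3.7 pos [512.59 363.59  38.63] jaw 161.33 fix turn [0.01 0.08] F [-0.2 -0.1  0. ] w 51.5
```

Call:
arm_command([
  [[0,0,0],[0,0,0],0.6],
  [[0,0,0],[0,0,0],0.8],
  [[0,0,0],[0,0,0],1],
  [[0,0,0],[0,0,0],1],
  [[0,0,0],[0,0,0],1],
])

```text
clock: 4.2
position: [512.7, 363.6, 38.9]
ee_rot: [-0.413, 0.574, 0.412, 0.575]
contact_force: [-0.5, -0.7, 3.1]
gripper_width: 11.8
```

Call:
arm_command([
  [[0,0,0],[0,0,0],1],
  [[0,0,0],[0,0,15],1],
  [[0,0,0],[0,0,45],1],
  [[0,0,0],[0,0,60],1],
  [[0,0,0],[0,0,60],1],
])

```text
clock: 4.7
position: [513.7, 364.8, 101.2]
ee_rot: [-0.412, 0.572, 0.412, 0.577]
contact_force: [0.1, 0.2, -1.4]
gripper_width: 12.2
```

```bash
python3 - <<'E'
from h import *
st()
a,_=snap("scene","e1.png");b,_=snap("top","e2.png")
f=lambda im,x0,y0,x1,y1,s:cv2.resize(im[y0:y1,x0:x1],None,fx=s,fy=s,interpolation=cv2.INTER_CUBIC)
cv2.imwrite("pics/e.png",np.hstack([f(a,205,230,305,330,4),f(b,150,190,250,290,4)]))
E
```

```text
t 4.7 pos [513.72 364.79 101.15] jaw 161.35 fix turn [-0.21  0.29] F [ 0.1  0.2 -1.4] w 12.2
```

View pics/e.png

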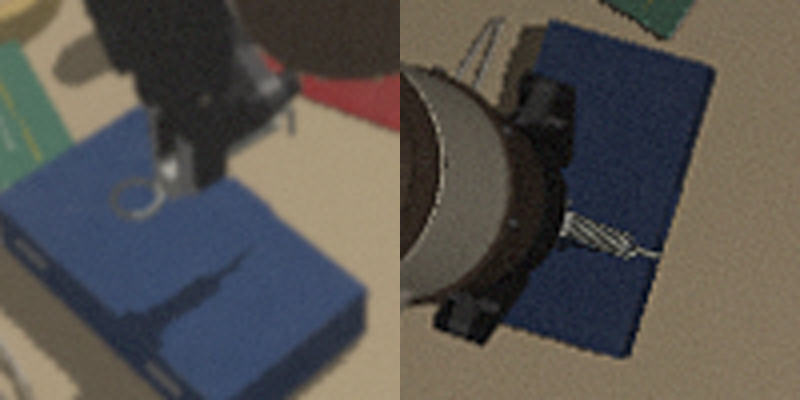

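The spring is held: the eye is at (137,198) and the hook bend at (292,108) in the left panel, and the top panel has the bend at (658,253). I triangulate to get the grasp offsets.

```bash
python3 - <<'E'
from h import *
np.set_printoptions(precision=1,suppress=True)
s=st()
S=lambda u,v:(205+u/4-.4,230+v/4-.4); T=lambda u,v:(150+(u-400)/4-.4,190+v/4-.4)
e1,d1=ray("scene",[S(292,108)]);e2,d2=ray("top",[T(658,253)])
A=np.c_[d1[0],-d2[0]];k=np.linalg.lstsq(A,e2-e1,rcond=None)[0];p1=e1+k[0]*d1[0];p2=e2+k[1]*d2[0]
print("hook bend tri",p1,p2)
th=np.radians(71.35);u=np.array([np.cos(th),np.sin(th)])
for z in(98,101,104,107):
  ey=onz("scene",[S(137,198)],z)[0];hs=onz("scene",[S(292,110)],z)[0];ht=onz("top",[T(658,253)],z)[0];tip=onz("scene",[S(292,132)],z-20)[0]
  for n,p in(("eyeS",ey),("hookS",hs),("hookT",ht),("tipS",tip)):
    r=p[:2]-s['position'][:2]; print(z,n,"along",r@u,"lat",r@[-u[1],u[0]])
E
```

```text
t 4.8 pos [512.1 363.3  98.1] jaw 161.3 fix turn [0. 0.] F [-1.  -1.3 -1.9] w 12.0
hook bend tri [494.  305.2  99.2] [494.8 305.6  99.3]
98 eyeS along 25.818737676055612 lat -6.578256708429983
98 hookS along -60.77803875349198 lat -1.3934994894479464
98 hookT along -60.02777365685168 lat -2.0965667306596933
98 tipS along -63.842929829525026 lat -5.377574502099198
101 eyeS along 27.24394589718969 lat -4.296158157217621
101 hookS along -58.86823302198574 lat 0.85958504364734
101 hookT along -60.484682171319626 lat -2.1730851406291922
101 tipS along -61.98527604777558 lat -3.1840291885812797
104 eyeS along 28.66915411832371 lat -2.0140596060052767
104 hookS along -56.958427290479506 lat 3.11266957674263
104 hookT along -60.94159068578764 lat -2.2496035505987124
104 tipS along -60.12762226602615 lat -0.9904838750633073
107 eyeS along 30.09436233945784 lat 0.2680389452071024
107 hookS along -55.04862155897323 lat 5.365754109837988
107 hookT along -61.39849920025557 lat -2.326121960568264
107 tipS along -58.26996848427661 lat 1.2030614384547018
```

Call:
arm_command([
  [[0,0,3],[3,-40,0],1],
  [[0,0,6],[6,-85,0],1],
  [[0,0,9],[9,-130,0],1],
  [[0,0,12],[12,-175,0],1],
  [[0,0,15],[15,-220,0],1],
])

```text
clock: 5.3
position: [525.8, 141.1, 96.3]
ee_rot: [-0.484, 0.516, 0.484, 0.514]
contact_force: [-0.0, 0.5, -1.4]
gripper_width: 12.2
```

Call:
arm_command([
  [[0,0,3],[2,-40,0],1],
  [[0,0,6],[5,-80,0],1],
  [[0,0,9],[8,-115,0],1],
  [[0,0,12],[9,-140,0],1],
  [[0,0,12],[9,-140,0],1],
])

```text
clock: 5.8
position: [533.2, -1.8, 94.4]
ee_rot: [-0.533, 0.465, 0.535, 0.461]
contact_force: [0.2, 0.8, -1.1]
gripper_width: 12.3
```

Call:
arm_command([
  [[0,0,0],[0,0,-5],1],
  [[0,0,0],[0,0,-10],1],
  [[0,0,0],[0,0,-15],1],
  [[0,0,0],[0,0,-15],1],
  [[0,0,0],[0,0,-15],1],
])

```text
clock: 6.3
position: [533.2, -1.2, 79.1]
ee_rot: [-0.534, 0.465, 0.536, 0.46]
contact_force: [0.6, -0.3, -1.1]
gripper_width: 12.4
```

```bash
python3 -c "
from h import *
st()"
```

```text
t 6.3 pos [533.17  -1.2   79.12] jaw -171.74 fix turn [ 0.19 -0.4 ] F [ 0.6 -0.3 -1.1] w 12.4
```

Call:
arm_command([
  [[0.2,-0.4,0.7],[3,-1,-5],1],
  [[0.2,-0.4,0.7],[3,-1,-9],1],
  [[0.2,-0.4,0.7],[3,-1,-9],1],
  [[0.2,-0.4,0.7],[3,-1,-9],1],
  [[0.2,-0.4,0.7],[3,-1,-9],1],
])

```text
clock: 6.8
position: [536.3, -2.2, 70.3]
ee_rot: [0.538, -0.459, -0.537, -0.46]
contact_force: [0.3, -0.1, -1.2]
gripper_width: 12.0
```

```bash
python3 - <<'E'
from h import *
st()
a,_=snap("scene","f1.png");b,_=snap("top","f2.png")
f=lambda im,x0,y0,x1,y1,s:cv2.resize(im[y0:y1,x0:x1],None,fx=s,fy=s,interpolation=cv2.INTER_CUBIC)
cv2.imwrite("pics/f.png",np.hstack([f(a,285,160,350,240,6),f(b,335,190,400,270,6)]))
print(proj("scene",[[536.0-9.5-(-0),-2+28.6,73],[545.4,-61,53],[547,-62,40]]),proj("top",[[545.4,-61,73],[547,-62,40]]))
E
```

```text
t 6.8 pos [536.26  -2.23  70.25] jaw -171.04 fix turn [-0.01  0.02] F [ 0.3 -0.1 -1.2] w 12.0
[[324.03105283 187.34156523]
 [331.17550847 174.51488838]
 [330.44662766 178.2795487 ]] [[388.42370507 229.55516273]
 [385.10003098 230.024418  ]]
```

View pics/f.png

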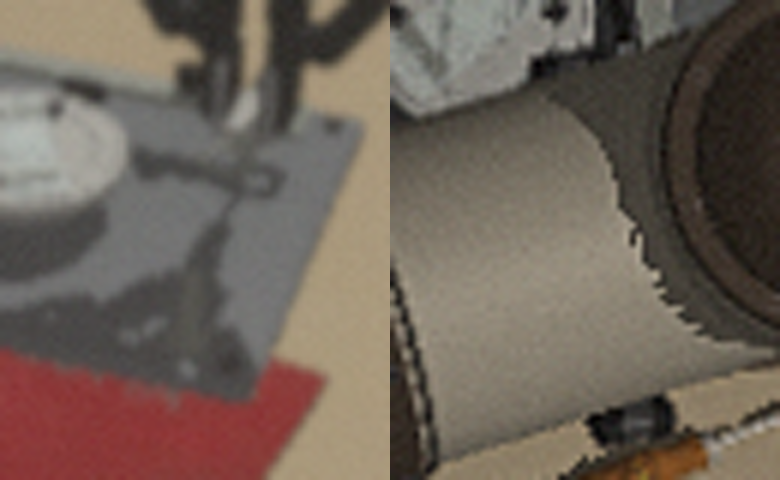

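The gripper hides the hole in both views; only the block at (240,110) and the lug's shadow at (262,180) show in the left panel. I'll insert on the measured position and watch the force.

Call:
arm_command([
  [[0,0,0],[1,-0.5,-4],1],
  [[0,0,0],[1,-0.5,-8],1],
  [[0,0,0],[1,-0.5,-11],1],
  [[0,0,0],[1,-0.5,-11],1],
  [[0,0,0],[1,-0.5,-11],1],
])

```text
clock: 7.4
position: [537.2, -2.7, 59.1]
ee_rot: [0.538, -0.459, -0.538, -0.459]
contact_force: [-0.4, 0.1, -1.0]
gripper_width: 11.9
```

Call:
arm_command([
  [[0,0,0],[0,0,-1.5],1],
  [[0,0,0],[0,0,-3],1],
  [[0,0,0],[0,0,-4.5],1],
  [[0,0,0],[0,0,-5],1],
  [[0,0,0],[0,0,-5],1],
])

```text
clock: 7.9
position: [537.2, -2.8, 54.0]
ee_rot: [-0.538, 0.459, 0.538, 0.459]
contact_force: [-0.2, 0.2, -1.5]
gripper_width: 12.2
```

```bash
python3 -c "
from h import *
st()"
```

```text
t 7.9 pos [537.16  -2.75  54.  ] jaw -171.04 fix turn [ 0.   -0.01] F [-0.2  0.2 -1.5] w 12.2
```

Call:
arm_command([
  [[0,0,0],[0,0,-2],1],
  [[0,0,0],[0,0,-4],1],
  [[0,0,0],[0,0,-6],1],
  [[0,0,0],[0,0,-6],1],
  [[0,0,0],[0,0,-6],1],
])

```text
clock: 8.4
position: [537.1, -2.8, 47.9]
ee_rot: [-0.537, 0.459, 0.538, 0.459]
contact_force: [-0.3, -0.5, -0.2]
gripper_width: 11.8
```

Call:
arm_command([
  [[0,0,0],[0,0,-2],1],
  [[0,0,0],[0,0,-4],1],
  [[0,0,0],[0,0,-5],1],
  [[0,0,0],[0,0,-5],1],
  [[0,0,0],[0,0,-5],1],
])

```text
clock: 8.9
position: [537.2, -2.7, 42.9]
ee_rot: [-0.538, 0.459, 0.538, 0.459]
contact_force: [0.4, -0.4, -1.3]
gripper_width: 12.1
```

```bash
python3 - <<'E'
from h import *
st()
a,_=snap("scene","g1.png");b,_=snap("top","g2.png");z=np.load("s0.npz")['a']
f=lambda im,x0,y0,x1,y1,s:cv2.resize(im[y0:y1,x0:x1],None,fx=s,fy=s,interpolation=cv2.INTER_CUBIC)
cv2.imwrite("pics/g.png",np.hstack([f(a,285,160,350,240,6),f(z,285,160,350,240,6)]))
E
```

```text
t 8.9 pos [537.16  -2.75  42.87] jaw -171.03 fix turn [ 0.01 -0.02] F [ 0.4 -0.4 -1.3] w 12.1
```

View pics/g.png

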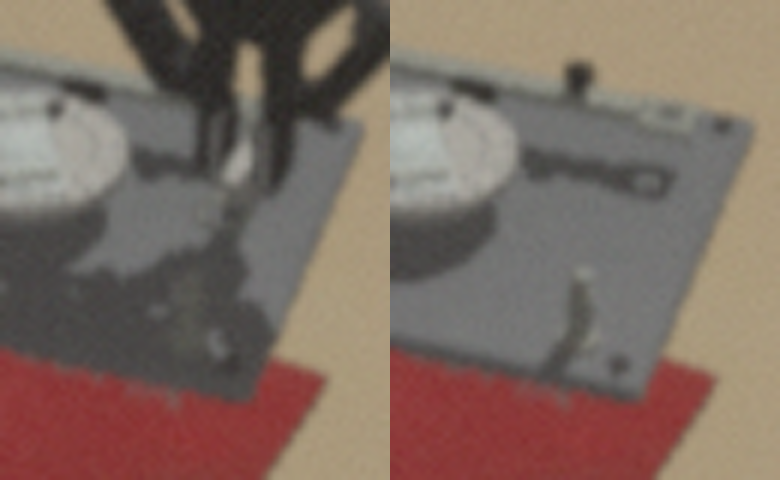

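The hook went down with no contact force. The block is at (238,160), between the lug and the post, and the post stands near (190,290). I raise slightly so the eye clears the head, then pull toward the post, watching for spring force.

Call:
arm_command([
  [[0,0,0],[0,0,4],1],
  [[0,0,0],[0,0,7.5],1],
  [[0,0,0],[-1,6,7.5],1],
  [[0,0,0],[-2,12,7.5],1],
  [[0,0,0],[-2,12,7.5],1],
])

```text
clock: 9.5
position: [535.1, 10.1, 50.5]
ee_rot: [-0.538, 0.459, 0.538, 0.459]
contact_force: [-0.2, -0.2, -1.6]
gripper_width: 11.8
```

Call:
arm_command([
  [[0,0,0],[-1,5,0],1],
  [[0,0,0],[-2,10,0],1],
  [[0,0,0],[-3,15,0],1],
  [[0,0,0],[-4,20,0],1],
  [[0,0,0],[-4,20,0],1],
])

```text
clock: 10.0
position: [531.4, 30.5, 50.7]
ee_rot: [0.538, -0.459, -0.538, -0.459]
contact_force: [2.7, -3.4, -2.7]
gripper_width: 12.2
```

```bash
python3 -c "
from h import *
st()"
```

```text
t 10.0 pos [531.43  30.48  50.69] jaw -170.9 fix turn [0.01 0.04] F [ 2.7 -3.4 -2.7] w 12.2
```

Call:
arm_command([
  [[0,0,0.5],[-0.5,4,0],1],
  [[0,0,1],[-1,8,0],1],
  [[0,0,1],[-2,13,0],1],
  [[0,0,1],[-2,13,0],1],
  [[0,0,1],[-2,13,0],1],
])

```text
clock: 10.5
position: [528.6, 42.9, 50.4]
ee_rot: [-0.542, 0.455, 0.542, 0.453]
contact_force: [1.7, -4.5, 0.1]
gripper_width: 11.8
```

```bash
python3 - <<'E'
from h import *
st()
a,_=snap("scene","i1.png");b,_=snap("top","i2.png")
f=lambda im,x0,y0,x1,y1,s:cv2.resize(im[y0:y1,x0:x1],None,fx=s,fy=s,interpolation=cv2.INTER_CUBIC)
cv2.imwrite("pics/i.png",np.hstack([f(a,285,160,350,240,6),f(b,290,190,355,270,6)]))
print(proj("scene",[[524,72,49],[522,72,49]]),proj("top",[[524.6,72.3,49]]))
E
```

```text
t 10.5 pos [528.59  42.88  50.44] jaw -169.9 fix turn [ 0.07 -0.07] F [ 1.7 -4.5  0.1] w 11.8
[[316.33638787 205.61180754]
 [317.09736929 205.864113  ]] [[325.18539191 239.99732297]]
```

View pics/i.png

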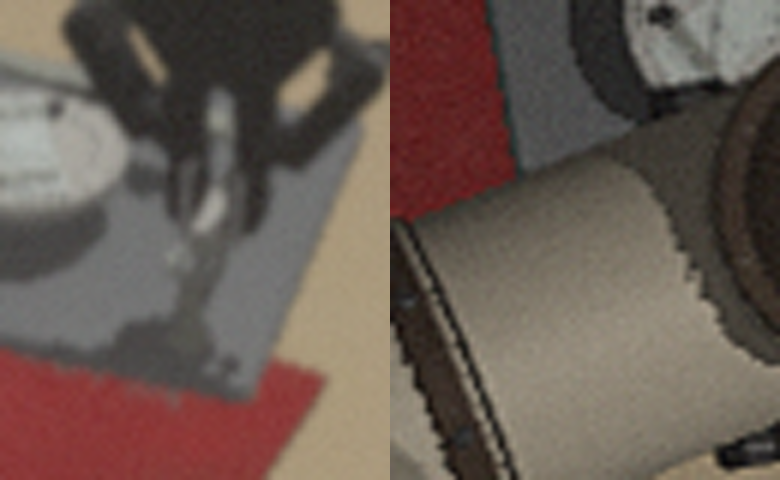

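In shadow, the eye shows only faintly near (180,255) in the left panel. The post head should be near (191,274). I view it enlarged with more contrast.

```bash
python3 - <<'E'
from h import *
a=sum(imaging.get_image("scene")[0].astype(float) for _ in range(6))/6
z=np.load("s0.npz")['a'].astype(float)
o=[]
for im,g in((a,2.2),(z,1.2)):
    c=im[190:222,300:332]; c=np.clip((c-20)*g,0,255).astype(np.uint8); o.append(cv2.resize(c,None,fx=12,fy=12,interpolation=cv2.INTER_CUBIC))
cv2.imwrite("pics/j.png",np.hstack(o))
th=np.radians(100.1);u=np.array([np.cos(th),np.sin(th)])
E=np.r_[st()['position'][:2]+29*u,53.7]
t=np.linspace(0,2*np.pi,8,endpoint=False)
print("eye exp",E,(proj("scene",E)-[300,190])*12, "post",(proj("scene",[[524,72,49]])-[300,190])*12)
E
```

```text
t 10.9 pos [528.64  42.7   50.44] jaw -169.92 fix turn [ 0.07 -0.07] F [ 1.7 -5.6 -0.7] w 12.5
eye exp [523.55210645  71.25530365  53.7       ] [[200.78891216 167.22831213]] post [[196.03665442 187.34169052]]
```

View pics/j.png

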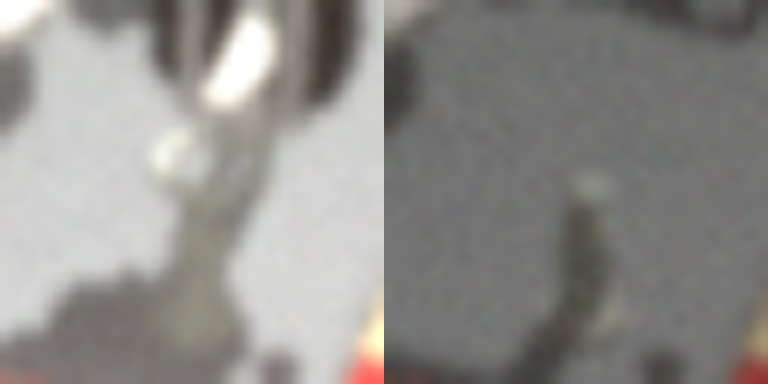

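The lit part of the ring is at (175,160), with the ring centre near (205,160). The post head was at (206,184), which fits an eye centred about 4 mm above it. I lower in steps and watch the force.

Call:
arm_command([
  [[0,0,0],[0,0.5,-1],1],
  [[0,0,0],[0,0.5,-2],1],
  [[0,0,0],[0,0.5,-3],1],
  [[0,0,0],[0,0.5,-4],1],
  [[0,0,0],[0,0.5,-4],1],
])

```text
clock: 11.4
position: [529.3, 42.8, 47.1]
ee_rot: [0.543, -0.454, -0.542, -0.453]
contact_force: [1.8, -5.9, 2.3]
gripper_width: 11.9
```

Call:
arm_command([
  [[0,0,0],[0,0,-1],1],
  [[0,0,0],[0,0,-2],1],
  [[0,0,0],[0,0,-3],1],
  [[0,0,0],[0,0,-3],1],
  [[0,0,0],[0,0,-3],1],
])

```text
clock: 11.9
position: [529.8, 42.5, 44.7]
ee_rot: [0.543, -0.454, -0.542, -0.453]
contact_force: [0.6, -5.1, 1.3]
gripper_width: 12.3
```

Call:
arm_command([
  [[0,0,0],[0,0,-1],1],
  [[0,0,0],[0,0,-2],1],
  [[0,0,0],[0,0,-3],1],
  [[0,0,0],[0,0,-4],1],
  [[0,0,0],[0,0,-4],1],
])

```text
clock: 12.4
position: [530.1, 42.0, 41.2]
ee_rot: [0.544, -0.454, -0.541, -0.453]
contact_force: [1.3, -5.4, 1.5]
gripper_width: 12.0
```

```bash
python3 - <<'E'
from h import *
st()
a=sum(imaging.get_image("scene")[0].astype(float) for _ in range(5))/5
c=a[175:222,295:342]; c=np.clip((c-20)*2.0,0,255).astype(np.uint8)
cv2.imwrite("pics/k.png",cv2.resize(c,None,fx=12,fy=12,interpolation=cv2.INTER_CUBIC))
st()
E
```

```text
t 12.4 pos [530.07  42.01  41.19] jaw -169.8 fix turn [0.18 0.07] F [ 1.3 -5.4  1.5] w 12.0
t 12.65 pos [530.06  42.02  41.22] jaw -169.8 fix turn [0.17 0.07] F [ 1.9 -5.8  2.4] w 12.1
```

View pics/k.png

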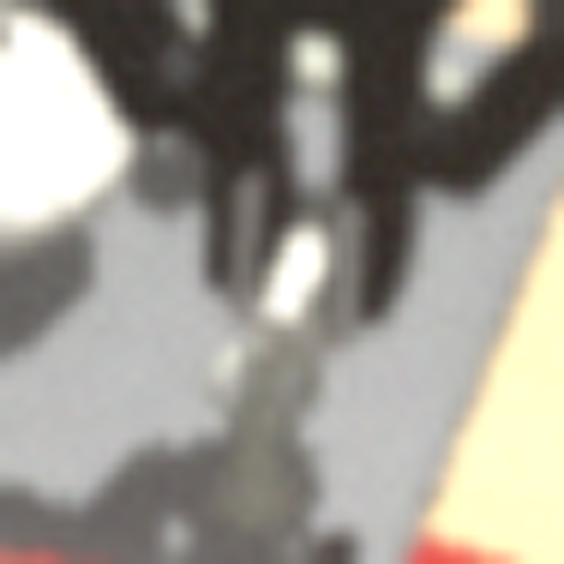

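The block is at (295,275) and the lit ring edge at (230,360), but the post head is hidden in shadow. I test by easing back toward the hook: if the post has caught the eye, the pull on the gripper should vanish.

Call:
arm_command([
  [[0,0,0],[0.2,-1.5,-0.5],1],
  [[0,0,0],[0.4,-3,-0.5],1],
  [[0,0,0],[0.6,-4,-0.5],1],
  [[0,0,0],[0.6,-4,-0.5],1],
  [[0,0,0],[0.6,-4,-0.5],1],
])

```text
clock: 13.15
position: [530.8, 38.0, 40.8]
ee_rot: [0.544, -0.454, -0.541, -0.453]
contact_force: [1.6, -5.0, 1.1]
gripper_width: 12.4
```

Call:
arm_command([
  [[0,0,0],[0.2,-1,0],1],
  [[0,0,0],[0.4,-2,0],1],
  [[0,0,0],[0.6,-3,0],1],
  [[0,0,0],[0.6,-3,0],1],
  [[0,0,0],[0.6,-3,0],1],
])

```text
clock: 13.65
position: [531.1, 35.5, 40.4]
ee_rot: [0.543, -0.454, -0.542, -0.453]
contact_force: [-0.6, 1.2, -2.2]
gripper_width: 12.2
```

The force flipped to +1.2 N, so the post now takes the load. I lower a millimetre, check the force, then release partially.

Call:
arm_command([
  [[0,0,0],[0,0,-0.5],1],
  [[0,0,0],[0,0,-1],1],
  [[0,0,0],[0,0,-1],1],
  [[0,0,0],[0,0,-1],1],
  [[0,0,0],[0,0,-1],1],
])

```text
clock: 14.15
position: [531.3, 35.5, 39.8]
ee_rot: [0.543, -0.454, -0.541, -0.453]
contact_force: [-2.3, 0.1, 4.6]
gripper_width: 12.3
```

```bash
python3 -c "
from h import *
st()"
```

```text
t 14.15 pos [531.29  35.51  39.77] jaw -169.8 fix turn [0.14 0.09] F [-2.3  0.1  4.6] w 12.3
```

Call:
arm_command([
  [[0,0,0],[0,0,0.3],0.8],
  [[0,0,0],[0,0,0.3],0.65],
  [[0,0,0],[0,0,0.3],0.6],
  [[0,0,0],[0,0,0.3],0.6],
  [[0,0,0],[0,0,0.3],0.6],
])

```text
clock: 14.65
position: [531.2, 35.5, 39.9]
ee_rot: [0.543, -0.454, -0.542, -0.453]
contact_force: [-0.4, -0.3, -1.6]
gripper_width: 33.9
```

Call:
arm_command([
  [[0,0,0],[0,0,5],0.6],
  [[0,0,0],[0,0,15],0.6],
  [[0,0,0],[0,0,40],0.6],
  [[0,0,0],[0,0,80],0.6],
  [[0,0,0],[0,0,120],0.6],
])

```text
clock: 15.15
position: [530.9, 35.3, 161.8]
ee_rot: [0.543, -0.454, -0.542, -0.453]
contact_force: [1.2, 0.8, 0.2]
gripper_width: 34.2
```

Call:
arm_command([
  [[0,0,0],[-20,-40,10],0.6],
  [[0,0,0],[-40,-80,20],0.6],
  [[0,0,0],[-60,-120,30],0.6],
  [[0,0,0],[-80,-160,40],0.6],
  [[0,0,0],[-100,-200,40],0.6],
])

```text
clock: 15.65
position: [430.9, -166.1, 204.5]
ee_rot: [0.545, -0.453, -0.54, -0.454]
contact_force: [1.5, -0.8, 0.2]
gripper_width: 33.8
```

```bash
python3 - <<'E'
from h import *
st()
a=imaging.get_image("scene")[0];b=imaging.get_image("top")[0]; np.savez("s1.npz",a=a,b=b)
f=lambda im,x0,y0,x1,y1,s:cv2.resize(im[y0:y1,x0:x1],None,fx=s,fy=s,interpolation=cv2.INTER_CUBIC)
cv2.imwrite("pics/l.png",np.hstack([f(a,290,165,345,225,7),f(b,305,180,365+0,240,7)][:1]+[f(b,310,210,395,270,5)[:420] if 0 else cv2.resize(b[210:270,312:368+24],(400,420))]))
cv2.imwrite("pics/l.png",np.hstack([f(a,290,165,345,225,7),f(b,312,205,392,257,5)[:0].reshape(0,400,3) if 0 else cv2.copyMakeBorder(f(b,312,205,392,257,5),0,160,0,0,cv2.BORDER_CONSTANT)]))
E
```

```text
t 15.65 pos [ 430.87 -166.11  204.46] jaw -169.74 fix turn [0.2  0.36] F [ 1.5 -0.8  0.2] w 33.8
```

View pics/l.png

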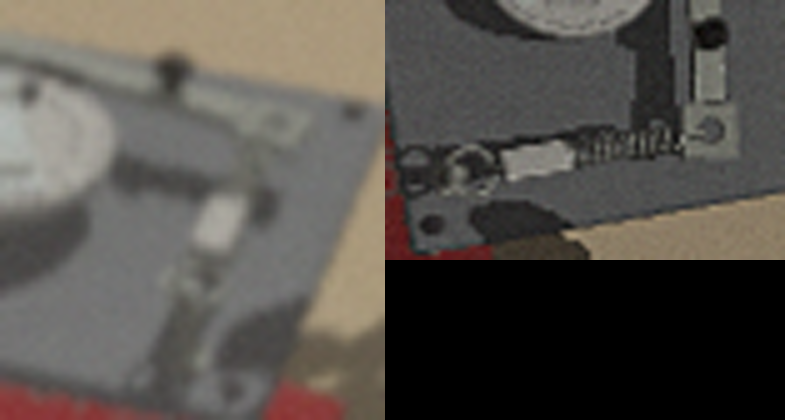

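The top panel shows the eye ring round the post at (470,165), the stretched coils and the hook in the lug at (708,133). I take a quick check of stretch and height, then hand in.

```bash
python3 - <<'E'
from h import *
p=lambda u,v:(312+(u-385)/5-.4,205+v/5-.4)
np.set_printoptions(precision=1,suppress=True)
eye,blk,hole=onz("top",[p(471,168)],42)[0],onz("top",[p(540,160)],49)[0],onz("top",[p(711,129)],40)[0]
print(eye,blk,hole,"eye-hole",np.linalg.norm((eye-hole)[:2]),"home hole 542.7 -41.3; block->eye",np.linalg.norm((eye-blk)[:2]))
im,d=imaging.get_image("top");c=imaging.camera_info("top");R=Rot.from_quat(c["rotation"]).as_matrix()
def zat(px):
    u,v=map(int,np.round(px)); e,r=ray("top",[(u,v)]); return e[2]+np.median(d[v-1:v+2,u-1:u+2])*r[0,2]
print("block top z",zat(p(540,160)),"base z",zat(p(560,235)),"lug z",zat(p(725,112)))
b0=np.load("s0.npz")['b']; df=cv2.absdiff(cv2.GaussianBlur(b0,(5,5),0),cv2.GaussianBlur(im,(5,5),0)).max(2)
for n,(x,y) in dict(screwdriver=(375,268),cans=(353,135),blower=(258,178),forceps=(160,217),tissue=(213,173)).items(): print(n,df[y-12:y+12,x-14:x+14].max())
print(np.abs(im.astype(int)-np.load("s1.npz")['b'])[215:250,315:395].max())
arm.job_done()
E
```

```text
[528.9  63.6  42. ] [532.   34.2  49. ] [546.2 -43.4  40. ] eye-hole 108.32721386452432 home hole 542.7 -41.3; block->eye 29.51178257643924
block top z 50.8179965541965 base z -0.03358710271675136 lug z 39.62498094644036
screwdriver 107
cans 11
blower 10
forceps 12
tissue 9
49
the job is handed in; nothing more can be done
```

I handed the job in at about 16 s of the 48 s allowed. My last checks indicate the spring is fitted and holding itself stretched, though I could not confirm every point directly.

**What I did:** I gripped the spring by its block and dropped the hook through the lug hole with no contact force. I pulled the arm home, with the spring force rising to about 5.5 N, and lowered the eye over the post. I then eased back until the post took the load, opened the fingers and moved clear.

**What supports it:**
- **Eye and hook:** the final top view shows the ring round the post and the hook in the lug.
- **Stretch:** the eye centre is about 108 mm from the hole centre. That is about 15 mm of stretch if the hook leans on the edge of the hole.
- **Brake arm:** the hole measures within about 4 mm of its expected home position. That is mostly along the arm; about 1.5 mm is swing, roughly 0.01 rad.
- **Force test:** the pull dropped from about -5 N to about +1 N as I eased back, so the post is carrying the spring.

**What is weaker:**
- **Eye under the head:** this is inferred, not seen. It rests on the gripper height at release (eye about 43 mm up), the force test and the spring staying put. The block top read 50.8 mm against 49 mm nominal, which is within depth noise.
- **Screwdriver:** its image patch changed between the first and last views (difference 107). The arm or its shadow now falls near there and nothing came close to it, but I did not confirm this separately. The canister, blower, forceps and tissue booklet were unchanged.
- **Final stillness:** comparing the last two top views gave a pixel difference of up to 49 near the spring. This could be noise or the arm's shadow, and I did not separate the causes.

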